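# Pin the stencil frame back onto the hinged printing board

### The job

Bring the loose stencil frame back on the printing board until it butts squarely against the wooden hinge bar, so that its knuckle stands in line between the bar's two knuckles. Then push the red-knobbed hinge pin, already started in the outer knuckle, through all three knuckles until its knob is fully home against the outer knuckle. Leave the frame lying flat on the board and the other things on the table where they are.

Things in the scene. Friction and masses are not known exactly. Their poses are not given: they have to be found in the camera images.
- board: printing board fixed to the table, plywood 320 x 300 x 18 mm (top 18 mm over the table). Origin on the table, x across the board to the hinge bar at its far edge, y along the hinge axis to the side the pin enters from, z up. 14 x 14 mm guide strips run along both sides, inner faces at y = +-132 mm, leaving the frame 2 mm play each side
- hinge_mid (a point): point fixed to the board on the hinge axis (64 mm over the table, board x = 100 mm, y = 0), where the centre of the frame's knuckle belongs; axes as the board's. The hinge axis runs along y straight above the hinge bar's near face. The bar is a wooden rail 40 (x) x 260 (y) mm, its top 46 mm over the table, 7 mm below the knuckle barrels
- outer_knuckle (a point): centre of the outer end face of the bar's outer knuckle, where the pin enters: fixed aluminium barrel 22 mm in outer diameter, 11 mm bore, on the hinge axis, 29 to 84 mm from hinge_mid towards +y; this point is at 84 mm. The knob's inner face must end against this face
- far_knuckle (a point): centre of the outer end face of the bar's other, far knuckle: same barrel and bore, 29 to 64 mm from hinge_mid towards -y; this point is at 64 mm. The pin comes out here last, its nose 6 mm proud when home
- frame: loose stencil frame, 0.5 to 0.9 kg, flat on the board, 20 to 50 mm short of the bar: 220 (x) x 260 (y) x 28 mm, wooden rails 30 mm wide round a well 160 x 200 mm, 23 mm deep down to a metal stencil plate (plate top 4.5 mm above the underside), room for fingertips to push the back rail's inner face. Origin under its centre; axes as the board's within 1 degree
- frame_eye (a point): centre of the frame's own knuckle at the middle of its back edge: aluminium barrel 50 mm long along y, 22 mm outer diameter, 11 mm bore. It is straight above the back rail's back face, 46 mm above the frame's underside; that rail's inner face is 30 mm nearer the front. Coincides with hinge_mid when the frame is against the bar
- pin_nose (a point): end of the hinge pin's tapered nose. The loose pin (about 85 g) has a 9 mm steel shank 154 mm long, its last 6 mm tapering to 4.4 mm. It lies along the board's y, nose to -y, and starts with the nose 44 to 52 mm inside the outer knuckle, the rest standing out and sagging 3 to 4 degrees. It slides with a few newtons
- pin_collar (a point): centre of the inner face of the pin's knob, on the pin's axis, where the shank begins; its y axis runs along the pin towards the knob. The knob is red, round, 24 mm in diameter and 16 mm thick
- pin_knob_end (a point): centre of the knob's outer flat end face, 16 mm from pin_collar, facing away from the hinge: the place to push
- squeegee: bystander: printing squeegee lying flat, 75 x 220 x 20 mm; origin under its wooden grip
- mug: bystander: white mug with dark dots, 82 mm in diameter, 90 mm tall; origin under its centre
- bottle: bystander: green drinking bottle with a teal cap, 68 mm in diameter, 205 mm tall; origin under its centre
- ink_red: bystander: white ink pot with red lid, 76 mm in diameter, 68 mm tall; origin under its centre
- ink_yellow: bystander: white ink pot with yellow lid, same size; origin under its centre
- tape_mid (a point): bystander: roll of yellow tape lying flat, 100 mm in diameter, 25 mm high; its centre
Not all that is in view belongs to the job. There is more than one size of the part that bears pin_nose; the job needs the smaller.

How it is judged:
On the way:
1. the frame is back against the hinge bar, its knuckle in line with the bar's within 4 mm, the pin not yet through it (x of frame_eye in the frame of hinge_mid between -0.004 and 0.004 m and z of frame_eye in the frame of hinge_mid between -0.004 and 0.004 m and y of pin_nose in the frame of hinge_mid above 0 m), for 0.2 s.
At the end, for the whole second after the job is handed in: The frame lies flat on the board (within 2 degrees) with its knuckle in line with the bar's (within 4 mm); the pin runs along the hinge axis through all three knuckles, its nose out of the far one and its knob within 4 mm of the outer knuckle's end; everything is at rest (x of frame_eye in the frame of hinge_mid between -0.004 and 0.004 m and z of frame_eye in the frame of hinge_mid between -0.004 and 0.004 m and angle between frame_eye's own z axis and vertical below 0.035 rad and y of pin_collar in the frame of hinge_mid below 0.088 m and y of pin_nose in the frame of hinge_mid below -0.064 m and x of pin_nose in the frame of hinge_mid between -0.004 and 0.004 m and z of pin_nose in the frame of hinge_mid between -0.004 and 0.004 m and angle between the y axis of pin_nose and the y axis of hinge_mid, either way round below 0.05 rad and linear speed of each of pin, frame below 0.02 m/s); the robot touches nothing.
It fails at once if a bystander (squeegee, mug, bottle, ink pots, tape) is moved by more than 30 mm (distance of any of squeegee, mug, bottle, ink_red, ink_yellow, tape_mid from where it was at the start of the episode above 0.03 m).
It also fails if it takes over 56 s, if anything falls off the work surface, if the arm or the gripper's body presses on something with over 40 N, if the wrist force passes 120 N, or if a joint passes its speed limit or range.

### The arm

A 6-joint arm with a two-finger parallel gripper is mounted at the origin on the work surface. World frame = base frame: x ahead of the robot, y to its left, z up, the work surface at z = 0. Lengths are in m, angles in rad, forces in N, time in s.
With the tool pointing down it reaches from about 0.35 to 0.775 m from the base axis. Payload 5.5 kg.
Tool frame: the origin (TCP) lies at the very end of the fingers, on their centre line; the grasp point (between the pads) lies env.hold_point_z behind it (env.hold_point_z is the distance from the TCP to the grasp point, in m); z points along the fingers, y is the line along which they close (so a half turn about z gives the same grasp; the last joint's range is limited). The gripper opens to 85 mm and grips with 20 to 120 N. Pads are 22 mm wide; open, the fingers measure 114 mm over their backs; the gripper's body (76 mm by 85 mm) begins 54 mm behind the grasp point. The pads swing forward as they close: fully open they stand 13 mm farther back than shut.
Start: joints at [-1.442, 0.313, 0.046, 1.304, 0, 1.431], TCP at [0.153, -0.554, 0.231] pointing down, gripper open.
Joint ranges: [-2.76, 2.76], [-0.86, 1.69], [-1.03, 1.26], [-2.2, 2.34], [-1.47, 1.5], [-3.14, 3.14]. Speed limits (rad/s): [2.57, 2.57, 3.14, 3.14, 3.14, 3.14].

### API

Orientations are given as a unit quaternion [w, x, y, z].
In Python, from workcell import env gives the robot as it stands.
- The arm moves only by the tool carry_out, never from a script. Its argument "steps" is a list of rows, each a list of 3 entries, a list of its own where there are three numbers: the turn, a rotation vector about the tool's x, y, z in degrees, then the shift along the tool's x, y, z in cm, then the closure in counts, from 0 (fully open) to 255 (shut). A call has exactly 8 rows; each row is the pose to reach, as a shift and turn from the pose commanded when the call began, along the tool's axes at that moment; what a row does not reach only later rows make up. A row lasts 1/8 s, in which the tool goes at most 62.5 mm and 10.7 degrees, less where a joint would pass 70% of its speed; a pose out of reach is approached as far as the arm can. A call with a gripper value outside its range is refused whole. The fingers move at their own pace and stop on an object; "force" is the grip in N (left out, the last holds). Time passes only in rows, so rows that repeat a pose let the fingers close, or fill a call up. It gives the time, the measured TCP pose, the force, the opening and the grip force at its end, in the units of the state.
- env.get_state(): the state, without advancing time (a new reading comes with each control period).
- env.read_camera(name): name is "scene" or "top"; returns (picture, depth): 420x560x3 uint8, red, green, blue; 420x560 float32, m along the optical axis (not along the pixel's ray), 0 where there is no reading.
- env.get_calibration(name): a dict with "fx", "fy", "cx", "cy" (pixels), "origin" and "orientation" of the camera in the world. Camera axes: x right, y up, looking along -z (the intrinsics and any distortion apply to the point x, -y, -z); pixel columns grow to the right and rows downward; lengths in m; the calibration is good to about 2 mm. A picture is of the moment at which its call begins. get_calibration takes no time and is no camera call.
- env.hand_in(): hands the job in; it is judged then, once.
The state is a dict: "clock": time; "joint_pos": joint angles; "qvel": joint speeds; "tau": joint torques, N m; "tcp_pos": TCP position; "orientation": TCP orientation; "wrist_force": force on the tool from outside, world axes, zero at the start; "ft_torque": the same for the moment, N m; "finger_gap": finger opening in m; "grip_force": force on a finger pad.
Only numpy, scipy, OpenCV 4.12 (cv2) and the standard library are available. Lean on these libraries where they do the work, as an engineer would, in place of code of your own. Each camera call takes 0.05 s, during which the arm holds its last target. There are 200 camera calls.

## Working session

There is one attempt and no reset: what is moved stays moved. The work goes in short steps, Python scripts to look and compute and a tool call to move; the robot and the scene stay as the last step left them, time stands still between calls to the robot, and variables do not carry over. Pictures are saved under pics/ and viewed, at most 10 in all, crops included, and the job is handed in when it is done.

Besides the shell and the picture viewer there is one more tool, called after "Call:" as name([rows], argument=value, ...), one row to a line, values as JSON. carry_out: Moves the arm, as the interface text tells. Its arguments: {"type":"object","properties":{"steps":{"type":"array","items":{"type":"array"}},"force":{"type":"number"}},"required":["steps"]}

```bash
ls; mkdir -p pics; python3 - <<'E'
from workcell import env
import numpy as np,cv2
for n in("scene","top"):
    p,d=env.read_camera(n); np.savez(f"pics/{n}0.npz",p=p,d=d); cv2.imwrite(f"pics/{n}0.png",p[:,:,::-1]); print(n,env.get_calibration(n))
print(env.get_state(),env.hold_point_z)
E
```

```text
pics
scene {'fx': 516.2630462793288, 'fy': 516.2630462793288, 'cx': 282.01549176670625, 'cy': 208.20039681830036, 'origin': array([1.5696677 , 0.11802051, 0.80522945]), 'orientation': array([0.5872234 , 0.32821211, 0.35444357, 0.64947305])}
top {'fx': 459.4454304871632, 'fy': 459.4454304871632, 'cx': 273.24542217403445, 'cy': 200.83019652004737, 'origin': array([ 0.17061454, -0.01776521,  1.36465943]), 'orientation': array([-0.69737603, -0.07639534,  0.07451813,  0.70871537])}
{'clock': 0.1, 'joint_pos': array([-1.44158179e+00,  3.13928520e-01,  4.50606374e-02,  1.30359994e+00,
        3.26990106e-07,  1.43117648e+00]), 'qvel': array([-0.00117392, -0.00211601,  0.00490754, -0.00182681, -0.00164952,
        0.00158532]), 'tau': array([ 1.79377890e-03, -4.81724954e+01,  2.99244815e+01,  1.26836705e-02,
       -1.17769750e-04, -1.04023670e-05]), 'tcp_pos': array([ 0.15264309, -0.55388085,  0.23048315]), 'orientation': array([-8.35735628e-04,  9.90979257e-01,  1.34012738e-01,  4.51157918e-06]), 'wrist_force': array([-0.1882028 ,  0.39919632, -0.67187727]), 'ft_torque': array([-0.01206823,  0.05028672,  0.01760571]), 'grip_force': 0.0, 'finger_gap': 0.08505611524029696} 0.0187
```

View pics/scene0.png

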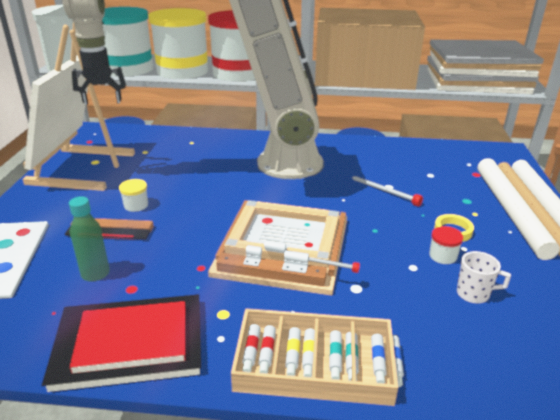

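View pics/top0.png

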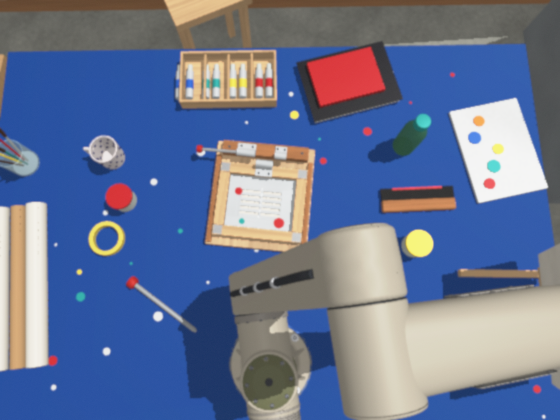

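The pictures show two red-knobbed pins. One is started in the knuckle, with its knob at top (200,149) and scene (355,267). The other lies loose on the table, at top (131,283) and scene (417,200), and looks longer. By the description the pin in the knuckle is the right one. Other red things are the ink lid at top (119,196) and the dots. I'll check the choice in a close crop.

```bash
cat > h.py <<'E'
import numpy as np,cv2
from scipy.spatial.transform import Rotation as R
from workcell import env
def rot(q): return R.from_quat([q[1],q[2],q[3],q[0]]).as_matrix()
def cloud(n,d):
    c=env.get_calibration(n); v,u=np.mgrid[:420,:560]
    P=np.stack([(u-c["cx"])/c["fx"]*d,-(v-c["cy"])/c["fy"]*d,-d],-1)
    return P@rot(c["orientation"]).T+c["origin"]
def plane(n,u,v,z):
    c=env.get_calibration(n); r=rot(c["orientation"])@np.array([(u-c["cx"])/c["fx"],-(v-c["cy"])/c["fy"],-1])
    return c["origin"]+r*(z-c["origin"][2])/r[2]
def proj(n,P):
    c=env.get_calibration(n); q=rot(c["orientation"]).T@(np.array(P)-c["origin"])
    return np.array([c["cx"]-c["fx"]*q[0]/q[2],c["cy"]+c["fy"]*q[1]/q[2]])
def red(p):
    h=cv2.cvtColor(p,cv2.COLOR_RGB2HSV); return ((h[...,0]<8)|(h[...,0]>172))&(h[...,1]>170)&(h[...,2]>90)
E
python3 - <<'E'
from h import *
im=[]
for n,(a,b,w,hh) in {"top":(185,130,140,130),"scene":(205,195,165,105)}.items():
    z=np.load(f"pics/{n}0.npz");p,d=z["p"],z["d"];C=cloud(n,d)
    cr=cv2.resize(p[b:b+hh,a:a+w,::-1],None,fx=4 if n=="top" else 4.8,fy=4 if n=="top" else 4.8,interpolation=cv2.INTER_CUBIC)
    cv2.imwrite(f"pics/{n}c.png",cr)
    k,l,s,c=cv2.connectedComponentsWithStats(red(p).astype(np.uint8))
    for i in range(1,k):
        if s[i,4]>25: print(n,s[i],c[i].round(1),np.median(C[l==i],0).round(4))
z=np.load("pics/top0.npz");C=cloud("top",z["d"])
np.set_printoptions(precision=3,suppress=True)
for u,v in[(262,230),(262,200),(240,165),(262,163),(245,149),(282,152),(228,150),(263,152),(300,150),(210,151)]: print(u,v,C[v,u])
E
```

```text
top [ 307   47   78   60 3062] [345.   76.5] [ 0.8517 -0.2466  0.043 ]
top [256  79   6   7  33] [258.5  81.9] [0.843  0.0254 0.0308]
top [266  79   6   6  34] [268.5  81.6] [ 0.8439 -0.0076  0.0307]
top [106 184  25  25 485] [118.2 196. ] [0.4737 0.4322 0.0683]
top [275 220   7   7  38] [278.2 222.8] [ 0.3947 -0.0295  0.0239]
top [127 277  11  11  71] [131.5 281.9] [0.2292 0.393  0.0315]
top [ 50 357   7   8  46] [ 52.6 360.2] [1.610e-02 6.155e-01 6.000e-04]
scene [209  11  27  17 340] [222.3  19.1] [-0.8224 -0.3788  0.2811]
scene [213  58  36  11 224] [229.5  64.1] [-0.78   -0.3423  0.0905]
scene [413 195   9  10  69] [416.9 199.6] [0.242  0.3962 0.0238]
scene [433 227  30  19 433] [447.2 235.7] [0.4846 0.4349 0.0666]
scene [353 263   6   9  36] [355.5 266.8] [0.6287 0.2057 0.0627]
scene [127 287   9   6  44] [131.1 289.3] [ 6.894e-01 -3.105e-01  4.000e-04]
scene [  70  301  116   65 5733] [130.2 333.2] [ 0.8635 -0.2459  0.0424]
scene [247 336  11  10  83] [251.9 340.7] [ 0.846  -0.0034  0.0304]
scene [262 338  11   9  79] [267.5 342. ] [0.8461 0.0285 0.0308]
262 230 [0.372 0.018 0.042]
262 200 [0.465 0.017 0.024]
240 165 [0.57  0.081 0.042]
262 163 [0.566 0.015 0.071]
245 149 [0.607 0.064 0.078]
282 152 [ 0.598 -0.045  0.072]
228 150 [0.607 0.115 0.071]
263 152 [0.608 0.012 0.047]
300 150 [ 0.612 -0.099  0.046]
210 151 [0.629 0.178 0.001]
```

View pics/topc.png

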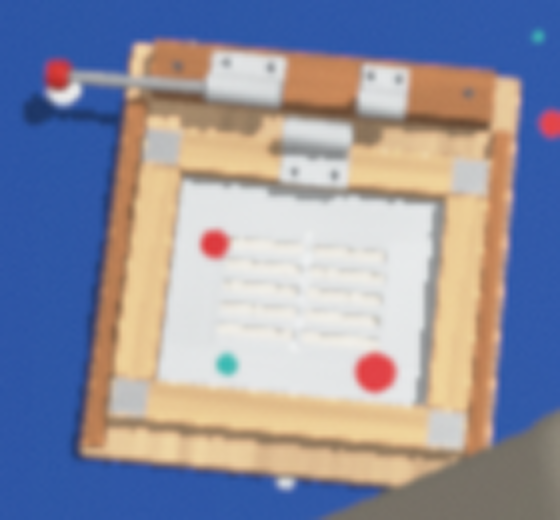

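View pics/scenec.png

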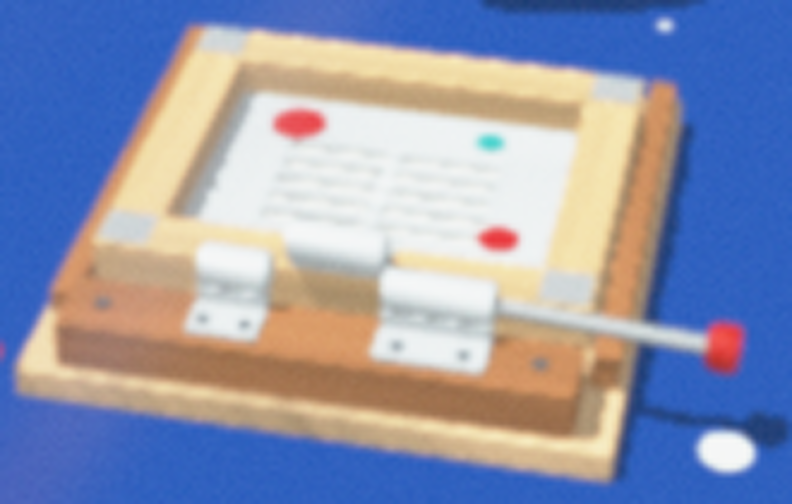

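The top crop shows the bar's outer knuckle at about (245,80) with a thin pin running into it. Its red knob is at crop (58,73), i.e. top (199.5,148). The frame knuckle at (317,135) is short of the bar. The scene crop agrees: a pin with a red knob at (722,347) comes out of the outer knuckle. This is the pin for the job. Next I compute the board pose.

```bash
python3 - <<'E'
from h import *
np.set_printoptions(precision=4,suppress=True)
T=lambda u,v,z:plane("top",185+u/4,130+v/4,z)
S=lambda u,v,z:plane("scene",205+u/4.8,195+v/4.8,z)
print("bar back edge top",T(155,42,.046),T(495,72,.046),"front",T(490,123,.046))
print("board corners top",T(137,44,.018),T(520,78,.018),T(80,457,.018))
print("board corners scene",S(17,378,.018),S(614,480,.018),"bar back sc",S(60,345,.046),S(580,385,.046))
print("frame inner back corners",T(180,178,.046),T(440,200,.046),"sc",S(182,217,.0225))
z={n:np.load(f"pics/{n}0.npz") for n in("top","scene")}
for n in z:
    C=cloud(n,z[n]["d"]); p=z[n]["p"]; sat=cv2.cvtColor(p,cv2.COLOR_RGB2HSV)[...,1]
    m=(C[...,2]>.058)&(C[...,2]<.085)&(sat<70)&(C[...,0]>.5)&(C[...,0]<.66)&(abs(C[...,1])<.3)
    k,l,s,c=cv2.connectedComponentsWithStats(m.astype(np.uint8))
    for i in range(1,k):
        if s[i,4]>8:
            q=C[l==i];print(n,s[i],q.min(0),q.max(0),q.mean(0))
E
```

```text
bar back edge top [0.6462 0.1303 0.046 ] [ 0.618 -0.126  0.046] front [ 0.578  -0.1209  0.046 ]
board corners top [0.6549 0.1473 0.018 ] [ 0.6223 -0.1473  0.018 ] [0.3357 0.1862 0.018 ]
board corners scene [ 0.6357 -0.1383  0.018 ] [0.6794 0.1567 0.018 ] bar back sc [ 0.6421 -0.1139  0.046 ] [0.6454 0.1384 0.046 ]
frame inner back corners [0.5393 0.1109 0.046 ] [ 0.5191 -0.082   0.046 ] sc [ 0.4986 -0.0777  0.0225]
top [202 148  54   9 226] [0.5892 0.0348 0.0583] [0.6187 0.1934 0.0814] [0.6046 0.0926 0.069 ]
top [275 151  12   9  86] [ 0.5778 -0.0564  0.0615] [ 0.6029 -0.0238  0.08  ] [ 0.589  -0.0396  0.0725]
top [256 159  17   9 129] [ 0.5531 -0.0148  0.0586] [0.5781 0.0324 0.0836] [0.5647 0.009  0.0721]
scene [265 241  22  11 176] [ 0.5612 -0.0109  0.0582] [0.5862 0.0396 0.0765] [0.5754 0.0143 0.0687]
scene [247 246  16  10 134] [ 0.5849 -0.0512  0.0581] [ 0.607  -0.0155  0.077 ] [ 0.5992 -0.0329  0.0685]
scene [285 251  67  17 346] [0.595  0.0407 0.058 ] [0.6261 0.1951 0.0769] [0.6131 0.0975 0.0659]
```

Call:
carry_out([
  [[0,0,3],[4,-4,0],0],
  [[0,0,6],[8,-8,0],0],
  [[0,0,9],[12,-12,0],0],
  [[0,0,12],[16,-16,0],0],
  [[0,0,15],[20,-20,0],0],
  [[0,0,18],[24,-24,0],0],
  [[0,0,21.7],[28,-28,0],0],
  [[0,0,21.7],[32,-32,0],0],
])

```text
clock: 1.1
tcp_pos: [0.3767, -0.1591, 0.2312]
orientation: [0.0, 0.998, -0.055, 0.0]
wrist_force: [0.4, -0.2, -0.1]
finger_gap: 0.0855
grip_force: 0.0
```

```bash
cat >> h.py <<'E'
def delta(P,yaw=-6.3):
    "tool-frame shift (cm) and turn (deg) to world TCP P, tool down, tool x at yaw"
    s=env.get_state(); M=rot(s["orientation"]); x=np.radians(yaw)
    G=np.array([[np.cos(x),np.sin(x),0],[np.sin(x),-np.cos(x),0],[0,0,-1]])
    return (M.T@(np.array(P)-s["tcp_pos"])*100).round(2),np.degrees(R.from_matrix(M.T@G).as_rotvec()).round(1)
def st():
    s=env.get_state(); print(s["clock"],s["tcp_pos"].round(4),s["wrist_force"].round(1),s["finger_gap"].round(3),s["grip_force"])
E
python3 -c "
from h import *
st();print(delta([.49,.011,.15]))"
```

```text
Traceback (most recent call last):
  File "h.py", line 23, in st
    s=env.get_state(); print(s["clock"],s["tcp_pos"].round(4),s["wrist_force"].round(1),s["finger_gap"].round(3),s["grip_force"])
                                                                                        ^^^^^^^^^^^^^^^^^^^^^
AttributeError: 'float' object has no attribute 'round'
```

Call:
carry_out([
  [[0,0,0],[2,-4,0],0],
  [[0,0,0],[5,-9,2],0],
  [[0,0,0],[8,-14,4],0],
  [[0,0,0],[9.4,-18.1,7],0],
  [[0,0,0],[9.4,-18.1,10],0],
  [[0,0,0],[9.4,-18.1,12],0],
  [[0,0,0],[9.4,-18.1,13],0],
  [[0,0,0],[9.4,-18.1,13],0],
])

```text
clock: 2.1
tcp_pos: [0.489, 0.0086, 0.1008]
orientation: [-0.0, 0.998, -0.055, -0.001]
wrist_force: [-0.8, 0.1, 1.2]
finger_gap: 0.0854
grip_force: 0.0
```

```bash
sed -i 's/s\["finger_gap"\].round(3)/round(s["finger_gap"],3)/' h.py; python3 - <<'E'
from h import *
st()
im=[]
for n,(a,b,w,hh) in {"top":(185,120,140,140),"scene":(205,165,170,140)}.items():
    p,d=env.read_camera(n); np.savez(f"pics/{n}1.npz",p=p,d=d)
    im.append(cv2.resize(p[b:b+hh,a:a+w,::-1],(400,400 if n=="top" else 330),interpolation=cv2.INTER_CUBIC)[:330])
cv2.imwrite("pics/v1.png",np.hstack(im))
s=env.get_state();print(proj("top",s["tcp_pos"]),proj("scene",s["tcp_pos"]))
E
```

```text
2.1 [0.489  0.0086 0.1008] [-0.8  0.1  1.2] 0.085 0.0
[264.18687805 185.39742861] [276.52765328 214.60835421]
```

View pics/v1.png

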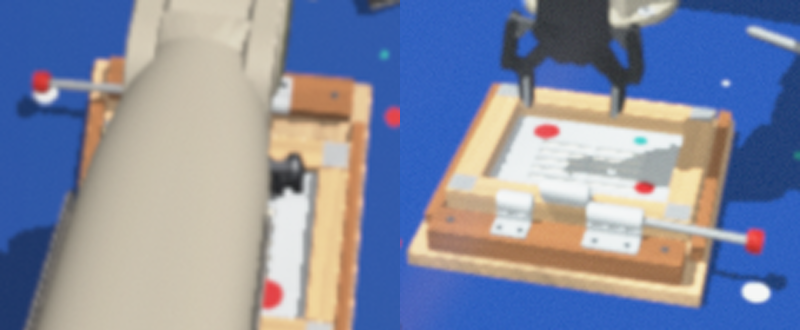

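The picture shows the open fingers over the well, tips at right-hand crop (525,105) and (615,110). The frame knuckle at (565,195) lies midway between them in y. I'll lower into the well.

Call:
carry_out([
  [[0,0,0],[0,0,3],0],
  [[0,0,0],[0,0,5],0],
  [[0,0,0],[0,0,6],0],
  [[0,0,0],[0,0,7],0],
  [[0,0,0],[0,0,7.5],0],
  [[0,0,0],[0,0,8],0],
  [[0,0,0],[0,0,8.3],0],
  [[0,0,0],[0,0,8.3],0],
])

```text
clock: 3.2
tcp_pos: [0.4895, 0.0087, 0.0182]
orientation: [0.0, 0.998, -0.055, -0.0]
wrist_force: [0.3, -0.6, -0.4]
finger_gap: 0.0855
grip_force: 0.0
```

Call:
carry_out([
  [[0,0,0],[0.5,0,0],0],
  [[0,0,0],[1,0,0],0],
  [[0,0,0],[1.5,0,0],0],
  [[0,0,0],[2,0,0],0],
  [[0,0,0],[2.5,0,0],0],
  [[0,0,0],[3,0,0],0],
  [[0,0,0],[3.5,0,0],0],
  [[0,0,0],[4,0,0],0],
])

```text
clock: 4.2
tcp_pos: [0.5263, 0.0046, 0.0178]
orientation: [0.0, 0.998, -0.055, -0.003]
wrist_force: [-12.0, 1.9, 10.5]
finger_gap: 0.0854
grip_force: 6.2
```

Call:
carry_out([
  [[0,0,0],[0.2,0,0],0],
  [[0,0,0],[0.4,0,0],0],
  [[0,0,0],[0.6,0,0],0],
  [[0,0,0],[0.8,0,0],0],
  [[0,0,0],[1,0,0],0],
  [[0,0,0],[1,0,0],0],
  [[0,0,0],[1,0,0],0],
  [[0,0,0],[1,0,0],0],
])

```text
clock: 5.2
tcp_pos: [0.5354, 0.0039, 0.0176]
orientation: [-0.0, 0.998, -0.055, -0.004]
wrist_force: [-8.9, 1.3, 6.4]
finger_gap: 0.0856
grip_force: 4.4
```

```bash
cat > al.py <<'E'
from h import *
import sys
np.set_printoptions(precision=4,suppress=True)
st()
p,d=env.read_camera("scene"); C=cloud("scene",d); sat=cv2.cvtColor(p,cv2.COLOR_RGB2HSV)[...,1]
m=(C[...,2]>.058)&(C[...,2]<.085)&(sat<70)&(p.mean(-1)>110)&(C[...,0]>.5)&(C[...,0]<.68)&(abs(C[...,1])<.3)
k,l,s,c=cv2.connectedComponentsWithStats(m.astype(np.uint8),connectivity=4)
for i in range(1,k):
    if s[i,4]>8: q=C[l==i];print(s[i],q.min(0),q.max(0),q.mean(0))
cv2.imwrite(f"pics/{sys.argv[1]}.png",cv2.resize(p[195:300,205:370,::-1],None,fx=4.8,fy=4.8,interpolation=cv2.INTER_CUBIC))
E
python3 al.py v2
```

```text
5.2 [0.5354 0.0039 0.0176] [-8.9  1.3  6.4] 0.086 4.351779855787754
[245 233   7   3   9] [ 0.5357 -0.0642  0.0713] [ 0.5443 -0.0491  0.0783] [ 0.5404 -0.0554  0.0747]
[257 233   2   6  10] [ 0.5282 -0.0356  0.0584] [ 0.5472 -0.0309  0.0826] [ 0.5366 -0.0341  0.0687]
[252 236   4   5  16] [ 0.5372 -0.0476  0.058 ] [ 0.5463 -0.0388  0.0718] [ 0.5414 -0.0429  0.0634]
[291 240   2   6  10] [0.5501 0.0503 0.058 ] [0.5574 0.0532 0.0753] [0.5528 0.0515 0.0634]
[264 243  88  25 536] [ 0.5697 -0.0118  0.058 ] [0.6255 0.1951 0.0764] [0.6038 0.0685 0.0667]
[247 246  16  10 132] [ 0.5873 -0.0517  0.0586] [ 0.6079 -0.0158  0.0758] [ 0.5991 -0.033   0.0687]
```

View pics/v2.png

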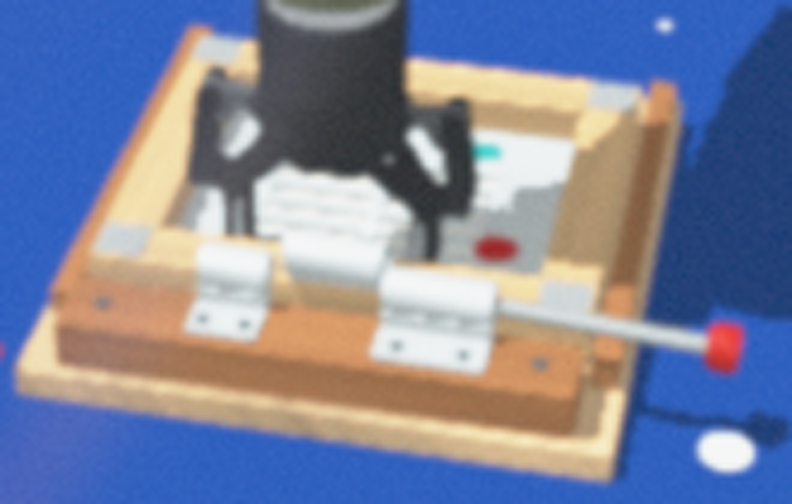

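The frame knuckle at (335,255) has moved back about 10 mm but is still short of the line. I keep pushing and watch the force.

Call:
carry_out([
  [[0,0,0],[0.2,0,0],0],
  [[0,0,0],[0.4,0,0],0],
  [[0,0,0],[0.6,0,0],0],
  [[0,0,0],[0.8,0,0],0],
  [[0,0,0],[1,0,0],0],
  [[0,0,0],[1.2,0,0],0],
  [[0,0,0],[1.2,0,0],0],
  [[0,0,0],[1.2,0,0],0],
])

```text
clock: 6.25
tcp_pos: [0.5474, 0.0026, 0.0176]
orientation: [-0.0, 0.998, -0.055, -0.004]
wrist_force: [-8.8, 1.6, 5.4]
finger_gap: 0.0854
grip_force: 4.3
```

Call:
carry_out([
  [[0,0,0],[0.05,0,0],0],
  [[0,0,0],[0.1,0,0],0],
  [[0,0,0],[0.15,0,0],0],
  [[0,0,0],[0.2,0,0],0],
  [[0,0,0],[0.25,0,0],0],
  [[0,0,0],[0.3,0,0],0],
  [[0,0,0],[0.3,0,0],0],
  [[0,0,0],[0.3,0,0],0],
])

```text
clock: 7.25
tcp_pos: [0.5501, 0.0023, 0.0175]
orientation: [-0.0, 0.998, -0.055, -0.004]
wrist_force: [-9.7, 1.1, 5.7]
finger_gap: 0.0852
grip_force: 4.5
```

```bash
python3 al.py v3
```

```text
7.25 [0.5501 0.0023 0.0175] [-9.7  1.1  5.7] 0.085 4.527417719364166
[256 236   2   6  10] [ 0.5356 -0.0364  0.0584] [ 0.561  -0.0315  0.0831] [ 0.5477 -0.035   0.0674]
[252 240   3   5   9] [ 0.5525 -0.0454  0.0581] [ 0.5609 -0.0393  0.0669] [ 0.5567 -0.042   0.0615]
[247 246 105  22 670] [ 0.5856 -0.0515  0.0581] [0.627  0.1951 0.0766] [0.6067 0.0475 0.0672]
```

Call:
carry_out([
  [[0,0,0],[0.05,0,0],0],
  [[0,0,0],[0.1,0,0],0],
  [[0,0,0],[0.15,0,0],0],
  [[0,0,0],[0.2,0,0],0],
  [[0,0,0],[0.25,0,0],0],
  [[0,0,0],[0.3,0,0],0],
  [[0,0,0],[0.3,0,0],0],
  [[0,0,0],[0.3,0,0],0],
])

```text
clock: 8.3
tcp_pos: [0.553, 0.002, 0.0175]
orientation: [-0.0, 0.998, -0.055, -0.004]
wrist_force: [-9.3, 1.0, 6.1]
finger_gap: 0.0854
grip_force: 4.8
```

```bash
python3 al.py v4
```

```text
8.3 [0.553  0.002  0.0175] [-9.3  1.   6.1] 0.085 4.7506993263959885
[250 240   5   5  14] [ 0.5529 -0.0503  0.0585] [ 0.5653 -0.0392  0.0706] [ 0.559  -0.0451  0.0623]
[247 246 105  22 665] [ 0.5854 -0.0509  0.058 ] [0.6257 0.1951 0.0773] [0.6074 0.0473 0.0672]
[289 246   3   4  10] [0.5691 0.0471 0.0586] [0.573  0.0521 0.0676] [0.5706 0.0496 0.0634]
```

View pics/v4.png

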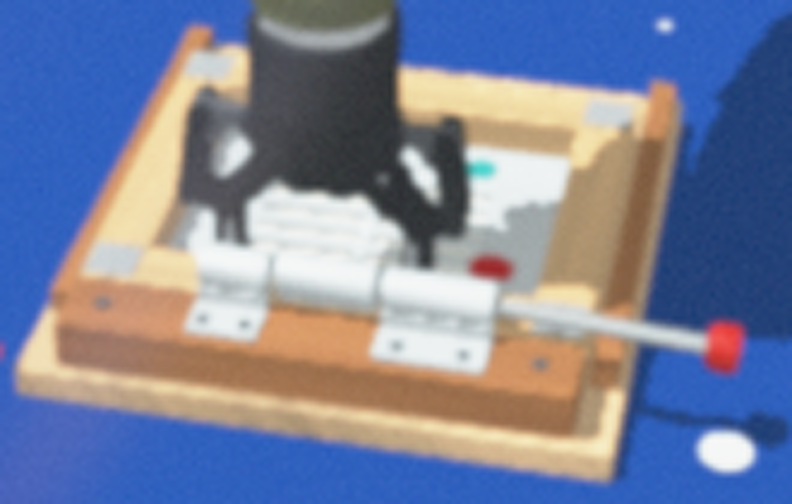

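The three knuckles, at (232,268), (328,278) and (438,292), are almost in line. I push on until the force rises.

Call:
carry_out([
  [[0,0,0],[0.05,0,0],0],
  [[0,0,0],[0.1,0,0],0],
  [[0,0,0],[0.15,0,0],0],
  [[0,0,0],[0.2,0,0],0],
  [[0,0,0],[0.2,0,0],0],
  [[0,0,0],[0.2,0,0],0],
  [[0,0,0],[0.2,0,0],0],
  [[0,0,0],[0.2,0,0],0],
])

```text
clock: 9.35
tcp_pos: [0.5542, 0.0018, 0.0175]
orientation: [-0.0, 0.998, -0.055, -0.004]
wrist_force: [-12.3, 0.9, 7.9]
finger_gap: 0.0857
grip_force: 5.8
```

Call:
carry_out([
  [[0,0,0],[0.05,0,0],0],
  [[0,0,0],[0.1,0,0],0],
  [[0,0,0],[0.15,0,0],0],
  [[0,0,0],[0.2,0,0],0],
  [[0,0,0],[0.2,0,0],0],
  [[0,0,0],[0.2,0,0],0],
  [[0,0,0],[0.2,0,0],0],
  [[0,0,0],[0.2,0,0],0],
])

```text
clock: 10.35
tcp_pos: [0.5542, 0.0019, 0.0175]
orientation: [-0.0, 0.998, -0.055, -0.006]
wrist_force: [-16.9, 1.1, 13.1]
finger_gap: 0.085
grip_force: 8.4
```

```bash
python3 al.py v5
```

```text
10.35 [0.5542 0.0019 0.0175] [-16.9   1.1  13.1] 0.085 8.401973694562912
[250 241   4   4  13] [ 0.5554 -0.0499  0.0583] [ 0.5671 -0.0415  0.0693] [ 0.5603 -0.045   0.0628]
[247 246 105  21 671] [ 0.5867 -0.0514  0.058 ] [0.6251 0.1951 0.0775] [0.6079 0.0484 0.0672]
[289 246   3   4  10] [0.5681 0.0469 0.0594] [0.5749 0.0523 0.067 ] [0.5721 0.0495 0.0635]
```

Firm contact: the force rose while the TCP stopped. I back off, rise, close the fingers, and measure the pin.

Call:
carry_out([
  [[0,0,0],[-0.7,0,0],0],
  [[0,0,0],[-1.5,0,0],0],
  [[0,0,0],[-1.5,0,-4],0],
  [[0,0,0],[-1.5,0,-9],255],
  [[0,0,0],[-1.5,-4,-14],255],
  [[0,0,0],[-0.5,-10,-16],255],
  [[0,0,0],[1,-16,-16],255],
  [[0,0,0],[3,-22,-16],255],
])

```text
clock: 11.4
tcp_pos: [0.5917, 0.0789, 0.1783]
orientation: [-0.021, 1.0, -0.011, 0.0]
wrist_force: [0.6, -0.6, -0.2]
finger_gap: -0.0004
grip_force: 0.0
```

```bash
python3 al.py v6; python3 - <<'E'
from h import *
np.set_printoptions(precision=4,suppress=True)
im=[]
for n,(a,b,w,hh) in {"top":(185,130,110,110),"scene":(240,215,130,90)}.items():
    p,d=env.read_camera(n); C=cloud(n,d)
    im.append(cv2.resize(p[b:b+hh,a:a+w,::-1],(400,int(400*hh/w)),interpolation=cv2.INTER_CUBIC)[:275])
    k,l,s,c=cv2.connectedComponentsWithStats(red(p).astype(np.uint8))
    for i in range(1,k):
        if s[i,4]>12 and abs(C[l==i].mean(0)[1]-.2)<.08: print(n,s[i],c[i],np.median(C[l==i],0),plane(n,*c[i],.06))
    im[-1]=np.vstack([im[-1],np.zeros((400-im[-1].shape[0],400,3),np.uint8)])
print("board corner sc",plane("scene",199,148,.06),plane("top",199.5,148.2,.06))
cv2.imwrite("pics/v6b.png",np.hstack(im))
E
```

```text
11.4 [0.5917 0.0789 0.1783] [ 0.6 -0.6 -0.2] -0.0 0.0
[247 246 105  21 672] [ 0.5856 -0.0511  0.058 ] [0.6284 0.195  0.0774] [0.6078 0.0473 0.0672]
scene [353 263   6   9  42] [355.7619 267.0476] [0.6287 0.2058 0.062 ] [0.6258 0.2058 0.06  ]
board corner sc [ 0.0508 -0.2952  0.06  ] [0.6182 0.2008 0.06  ]
```

View pics/v6b.png

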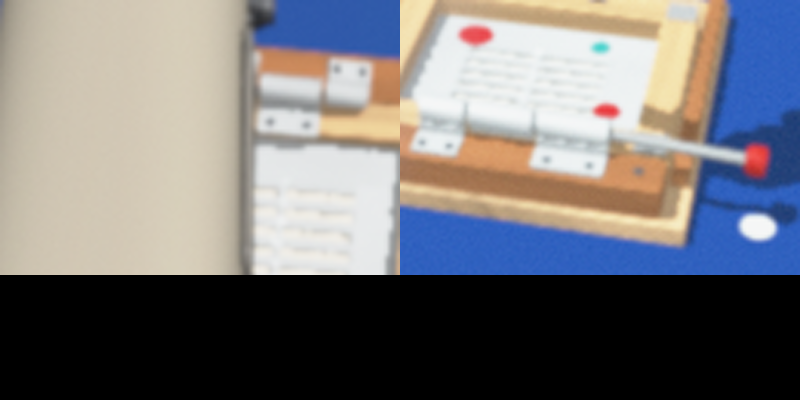

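The three knuckles are in line: scene crop (440,108), (500,115), (575,125), and top (290,92), (348,88). The knob is at scene crop (757,160), where it was. Now I go beyond the knob.

```bash
python3 -c "
from h import *
st();print(env.get_state()['joint_pos'].round(3),env.get_state()['qvel'].round(2));print(delta([.627,.265,.18]))"
```

```text
11.55 [0.5911 0.0783 0.1772] [-0.8  0.9 -1.1] -0.0 0.0
[-0.024  0.372 -0.004  1.196  0.041  3.141] [-0.01 -0.01 -0.03  0.01 -0.    0.  ]
(array([  3.16, -18.75,   0.48]), array([-2.4,  0.2,  5. ]))
```

Joint 6 is at its stop, so I turn the tool back about 90 degrees. That also puts the closing line across the pin.

```bash
python3 -c "
from h import *
print(delta([.60,.20,.18],83.7))"
```

```text
(array([  0.61, -12.19,   0.22]), array([ -2. ,  -1.7, -85. ]))
```

Call:
carry_out([
  [[-2,-1.7,-11],[0,-1,0],255],
  [[-2,-1.7,-21],[0,-2,0],255],
  [[-2,-1.7,-32],[0,-4,0],255],
  [[-2,-1.7,-43],[0,-6,0],255],
  [[-2,-1.7,-53],[0.2,-8,0],255],
  [[-2,-1.7,-64],[0.4,-10,0],255],
  [[-2,-1.7,-75],[0.5,-12,0],255],
  [[-2,-1.7,-85],[0.6,-12.2,0],255],
])

```text
clock: 12.55
tcp_pos: [0.5989, 0.2005, 0.1822]
orientation: [-0.0, 0.743, 0.67, -0.0]
wrist_force: [0.4, -1.0, 0.3]
finger_gap: 0.0005
grip_force: 0.0
```

```bash
python3 -c "
from h import *
st();print(env.get_state()['joint_pos'].round(3));print(delta([.625,.25,.18],83.7))"
```

```text
12.55 [0.5989 0.2005 0.1822] [ 0.4 -1.   0.3] 0.0 0.0
[ 0.196  0.441  0.113  1.244 -0.     1.87 ]
(array([5.19, 2.08, 0.22]), array([-0. ,  0. ,  0.4]))
```

Call:
carry_out([
  [[0,0,0],[4.7,1.9,0],255],
  [[0,0,0],[4.7,1.9,3],255],
  [[0,0,0],[4.7,1.9,7],255],
  [[0,0,0],[4.7,1.9,10],255],
  [[0,0,0],[4.7,1.9,12],255],
  [[0,0,0],[4.7,1.9,13],255],
  [[0,0,0],[4.7,1.9,13],255],
  [[0,0,0],[4.7,1.9,13],255],
])

```text
clock: 13.55
tcp_pos: [0.6243, 0.2444, 0.0536]
orientation: [0.0, 0.745, 0.667, 0.001]
wrist_force: [0.1, -0.3, 0.6]
finger_gap: -0.0001
grip_force: 0.0
```

```bash
python3 - <<'E'
from h import *
st(); im=[]
for n,(a,b,w,hh) in {"top":(170,110,100,90),"scene":(300,205,100,90)}.items():
    p,d=env.read_camera(n)
    im.append(cv2.resize(p[b:b+hh,a:a+w,::-1],(400,360),interpolation=cv2.INTER_CUBIC))
cv2.imwrite("pics/v7.png",np.hstack(im))
s=env.get_state()["tcp_pos"];print((proj("top",s)-[170,110])*4,(proj("scene",s)-[300,205])*4+[400,0])
E
```

```text
13.55 [0.6243 0.2444 0.0536] [ 0.1 -0.3  0.6] -0.0 0.0
[ 61.21871228 148.48846953] [689.86111958 259.85583702]
```

View pics/v7.png

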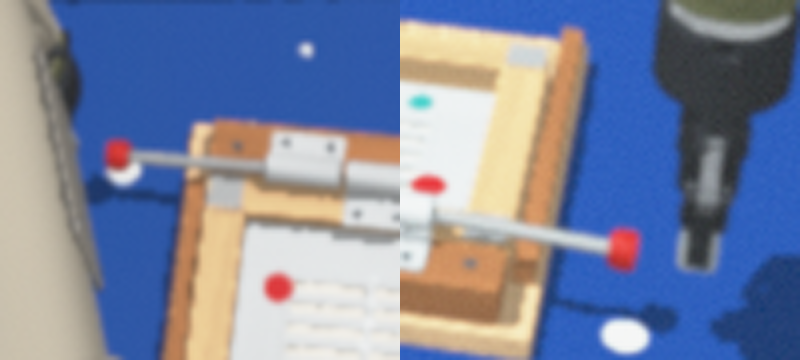

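The scene half shows the fingertip at (697,262), level with the knob at (622,249) along the board's y. In the top half the tip projects to (61,148) on the extension of the pin line, with the knob at (118,153). I push along the axis.

Call:
carry_out([
  [[0,0,0],[-0.5,0,0],255],
  [[0,0,0],[-1,0,0],255],
  [[0,0,0],[-1.5,0,0],255],
  [[0,0,0],[-2,0,0],255],
  [[0,0,0],[-2.5,0,0],255],
  [[0,0,0],[-2.9,0,0],255],
  [[0,0,0],[-3.2,0,0],255],
  [[0,0,0],[-3.5,0,0],255],
])

```text
clock: 14.65
tcp_pos: [0.6205, 0.2113, 0.0532]
orientation: [-0.001, 0.745, 0.667, 0.002]
wrist_force: [0.8, 8.0, 2.5]
finger_gap: -0.0001
grip_force: 4.1
```

Call:
carry_out([
  [[0,0,0],[-0.3,0,0],255],
  [[0,0,0],[-0.6,0,0],255],
  [[0,0,0],[-0.9,0,0],255],
  [[0,0,0],[-1.2,0,0],255],
  [[0,0,0],[-1.5,0,0],255],
  [[0,0,0],[-1.8,0,0],255],
  [[0,0,0],[-2,0,0],255],
  [[0,0,0],[-2,0,0],255],
])

```text
clock: 15.65
tcp_pos: [0.6193, 0.1934, 0.0543]
orientation: [-0.001, 0.744, 0.668, 0.004]
wrist_force: [0.9, 12.5, 4.8]
finger_gap: 0.0001
grip_force: 6.1
```

Call:
carry_out([
  [[0,0,0],[-0.3,0,0],255],
  [[0,0,0],[-0.6,0,-0.05],255],
  [[0,0,0],[-0.9,0,-0.1],255],
  [[0,0,0],[-1.2,0,-0.1],255],
  [[0,0,0],[-1.5,0,-0.1],255],
  [[0,0,0],[-1.8,0,-0.1],255],
  [[0,0,0],[-2,0,-0.1],255],
  [[0,0,0],[-2,0,-0.1],255],
])

```text
clock: 16.65
tcp_pos: [0.6173, 0.1744, 0.056]
orientation: [-0.001, 0.744, 0.668, 0.005]
wrist_force: [0.9, 14.8, 8.0]
finger_gap: 0.0002
grip_force: 7.3
```

```bash
python3 al.py v8
```

```text
16.65 [0.6173 0.1744 0.056 ] [ 0.9 14.8  8. ] 0.0 7.308384717098306
[247 246  85  19 619] [ 0.585  -0.0515  0.058 ] [0.6223 0.1489 0.0775] [0.6068 0.0362 0.0679]
[339 258   2   9  14] [0.6212 0.1662 0.0607] [0.6267 0.1697 0.082 ] [0.6251 0.168  0.0701]
[346 259   2   8  10] [0.6248 0.1825 0.0639] [0.6338 0.1855 0.0821] [0.6284 0.1841 0.0722]
```

View pics/v8.png

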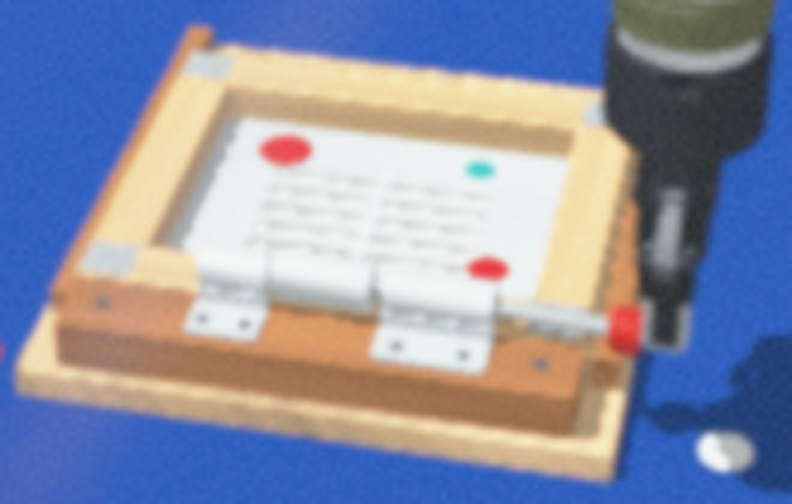

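The knob at (627,328) is now well in, the pin is nearly level, and the knuckles are still in line. I continue.

Call:
carry_out([
  [[0,0,0],[-0.3,0,0],255],
  [[0,0,0],[-0.6,0,0],255],
  [[0,0,0],[-0.9,0,0],255],
  [[0,0,0],[-1.2,0,0],255],
  [[0,0,0],[-1.5,0,0],255],
  [[0,0,0],[-1.8,0,0],255],
  [[0,0,0],[-2,0,0],255],
  [[0,0,0],[-2,0,0],255],
])

```text
clock: 17.7
tcp_pos: [0.6151, 0.1562, 0.057]
orientation: [-0.002, 0.744, 0.669, 0.006]
wrist_force: [0.1, 18.9, 12.6]
finger_gap: -0.0003
grip_force: 9.7
```

Call:
carry_out([
  [[0,0,0],[-0.3,0,0],255],
  [[0,0,0],[-0.6,0,0],255],
  [[0,0,0],[-0.9,0,0],255],
  [[0,0,0],[-1.2,0,0],255],
  [[0,0,0],[-1.5,0,0],255],
  [[0,0,0],[-1.8,0,0],255],
  [[0,0,0],[-2,0,0],255],
  [[0,0,0],[-2,0,0],255],
])

```text
clock: 18.7
tcp_pos: [0.6106, 0.1296, 0.0533]
orientation: [0.0, 0.745, 0.667, -0.001]
wrist_force: [-0.9, 0.8, 1.0]
finger_gap: 0.0002
grip_force: 0.4
```

```bash
python3 al.py v9; python3 - <<'E'
from h import *
np.set_printoptions(precision=4,suppress=True)
for n in("top","scene"):
    p,d=env.read_camera(n); C=cloud(n,d)
    k,l,s,c=cv2.connectedComponentsWithStats(red(p).astype(np.uint8))
    for i in range(1,k):
        q=np.median(C[l==i],0)
        if s[i,4]>8 and abs(q[1]-.14)<.07 and abs(q[0]-.61)<.05: print(n,s[i],c[i],q,C[l==i].min(0),C[l==i].max(0))
E
```

```text
18.7 [0.6106 0.1296 0.0533] [-0.9  0.8  1. ] 0.0 0.37028289400041103
[247 246  66  18 551] [ 0.584  -0.0515  0.0581] [0.6213 0.1044 0.076 ] [0.6059 0.0247 0.0684]
[319 256   2   8  10] [0.6167 0.1211 0.0585] [0.6232 0.1235 0.078 ] [0.6186 0.1226 0.0676]
[327 256   3   9  21] [0.6126 0.1385 0.0588] [0.6277 0.1441 0.0832] [0.6199 0.1413 0.0711]
scene [313 256   5   8  29] [315.5172 259.5172] [0.6196 0.1133 0.0688] [0.6071 0.1071 0.0603] [0.6237 0.1164 0.0745]
```

Call:
carry_out([
  [[0,0,0],[-0.15,0,0],255],
  [[0,0,0],[-0.3,0,0],255],
  [[0,0,0],[-0.45,0,0],255],
  [[0,0,0],[-0.6,0,0],255],
  [[0,0,0],[-0.7,0,0],255],
  [[0,0,0],[-0.7,0,0],255],
  [[0,0,0],[-0.7,0,0],255],
  [[0,0,0],[-0.7,0,0],255],
])

```text
clock: 19.85
tcp_pos: [0.6102, 0.1232, 0.0535]
orientation: [0.0, 0.745, 0.667, -0.0]
wrist_force: [0.8, -0.1, -0.6]
finger_gap: -0.0001
grip_force: 0.0
```

Call:
carry_out([
  [[0,0,0],[-0.1,0,0],255],
  [[0,0,0],[-0.2,0,0],255],
  [[0,0,0],[-0.3,0,0],255],
  [[0,0,0],[-0.3,0,0],255],
  [[0,0,0],[-0.3,0,0],255],
  [[0,0,0],[-0.3,0,0],255],
  [[0,0,0],[-0.3,0,0],255],
  [[0,0,0],[-0.3,0,0],255],
])

```text
clock: 20.85
tcp_pos: [0.6099, 0.1202, 0.0535]
orientation: [0.0, 0.745, 0.667, -0.0]
wrist_force: [0.6, 0.0, -0.3]
finger_gap: 0.0003
grip_force: 0.0
```

Call:
carry_out([
  [[0,0,0],[-0.1,0,0],255],
  [[0,0,0],[-0.2,0,0],255],
  [[0,0,0],[-0.3,0,0],255],
  [[0,0,0],[-0.4,0,0],255],
  [[0,0,0],[-0.4,0,0],255],
  [[0,0,0],[-0.4,0,0],255],
  [[0,0,0],[-0.4,0,0],255],
  [[0,0,0],[-0.4,0,0],255],
])

```text
clock: 21.85
tcp_pos: [0.6097, 0.1185, 0.0535]
orientation: [-0.001, 0.744, 0.668, 0.001]
wrist_force: [1.0, 8.2, -1.2]
finger_gap: 0.0001
grip_force: 4.1
```

```bash
cat > kn.py <<'E'
from h import *
np.set_printoptions(precision=4,suppress=True)
st()
for n in("top","scene"):
    p,d=env.read_camera(n); C=cloud(n,d)
    if n=="scene": print(p[259,285:335].tolist() if 0 else "", [f"{300+i}:{'R' if red(p)[259,300+i] else '.'}{C[259,300+i,1]*1000:.0f}/{C[259,300+i,2]*1000:.0f}" for i in range(0,32)])
    k,l,s,c=cv2.connectedComponentsWithStats(red(p).astype(np.uint8))
    for i in range(1,k):
        q=np.median(C[l==i],0)
        if s[i,4]>8 and abs(q[1]-.14)<.07 and abs(q[0]-.61)<.05: print(n,s[i],c[i],q,C[l==i].min(0),C[l==i].max(0))
E
python3 kn.py
```

```text
21.85 [0.6097 0.1185 0.0535] [ 1.   8.2 -1.2] 0.0 4.115345544523734
 ['300:.77/66', '301:.79/66', '302:.81/66', '303:.84/67', '304:.86/67', '305:.88/66', '306:.91/69', '307:.93/68', '308:.95/65', '309:R98/69', '310:R100/69', '311:R102/68', '312:R105/71', '313:.107/69', '314:.109/68', '315:.111/68', '316:.114/72', '317:.116/73', '318:.118/76', '319:.121/73', '320:.123/76', '321:.125/78', '322:.127/77', '323:.130/73', '324:.132/71', '325:.135/44', '326:.137/47', '327:.140/47', '328:.142/46', '329:.145/30', '330:.148/15', '331:.150/32']
scene [309 255   4   8  27] [310.6667 258.8519] [0.6182 0.1019 0.0687] [0.6091 0.0973 0.0592] [0.622  0.1049 0.0762]
```

Call:
carry_out([
  [[0,0,0],[-0.1,0,0],255],
  [[0,0,0],[-0.2,0,0],255],
  [[0,0,0],[-0.3,0,0],255],
  [[0,0,0],[-0.4,0,0],255],
  [[0,0,0],[-0.5,0,0],255],
  [[0,0,0],[-0.5,0,0],255],
  [[0,0,0],[-0.5,0,0],255],
  [[0,0,0],[-0.5,0,0],255],
])

```text
clock: 22.95
tcp_pos: [0.6096, 0.1184, 0.0537]
orientation: [-0.004, 0.743, 0.669, 0.005]
wrist_force: [2.3, 21.8, -2.4]
finger_gap: -0.0002
grip_force: 11.5
```

```bash
python3 kn.py; python3 al.py v10; python3 - <<'E'
from h import *
# hue/brightness profile along knuckle tops: end of the far knuckle and the pin's nose
p,d=env.read_camera("scene"); C=cloud("scene",d)
for v in(246,247,248,249,250,251,252): print(v,[f"{p[v,u].mean():.0f}/{C[v,u,2]*1000:.0f}" for u in range(240,252)])
E
```

```text
22.95 [0.6096 0.1184 0.0537] [ 2.3 21.8 -2.4] -0.0 11.526699863607064
 ['300:.77/65', '301:.79/66', '302:.81/66', '303:.84/67', '304:.86/70', '305:.88/66', '306:.91/68', '307:.93/66', '308:.95/67', '309:R98/68', '310:R100/70', '311:R102/67', '312:R105/69', '313:.107/71', '314:.109/68', '315:.111/67', '316:.114/73', '317:.116/77', '318:.118/76', '319:.121/73', '320:.123/75', '321:.125/75', '322:.127/75', '323:.130/70', '324:.132/69', '325:.135/47', '326:.137/46', '327:.140/46', '328:.142/42', '329:.145/29', '330:.148/14', '331:.150/31']
scene [309 255   4   8  26] [310.7308 258.9231] [0.6172 0.102  0.0682] [0.6107 0.0974 0.0611] [0.6221 0.1049 0.0748]
23.05 [0.6096 0.1184 0.0536] [ 2.5 23.9 -2.6] -0.0 11.524920614319853
[245 246  64  18 534] [ 0.585  -0.0566  0.0581] [0.6212 0.0947 0.0771] [0.6057 0.0215 0.0686]
[314 255   2   9  10] [0.6138 0.1095 0.0585] [0.6207 0.1118 0.0814] [0.6182 0.111  0.0686]
[320 255   5  10  25] [0.6147 0.1236 0.0586] [0.6262 0.1326 0.0824] [0.6202 0.1295 0.0697]
246 ['179/22', '179/24', '187/21', '219/21', '236/23', '238/21', '241/22', '242/21', '242/73', '241/75', '241/72', '240/75']
247 ['200/45', '198/20', '202/22', '222/22', '233/22', '237/22', '243/24', '245/72', '245/74', '245/75', '244/71', '244/75']
248 ['213/45', '213/42', '213/47', '221/43', '226/45', '232/43', '242/44', '246/74', '246/72', '246/73', '246/71', '246/74']
249 ['216/46', '216/44', '217/46', '218/45', '218/46', '224/65', '237/68', '243/72', '244/69', '245/71', '246/73', '245/74']
250 ['214/45', '213/49', '215/46', '214/42', '212/44', '215/62', '224/62', '233/72', '236/69', '239/70', '240/70', '242/69']
251 ['209/44', '211/44', '209/44', '211/46', '207/43', '210/45', '212/61', '217/66', '220/65', '223/66', '228/69', '230/68']
252 ['209/46', '209/47', '208/44', '209/45', '208/44', '207/45', '204/44', '200/61', '203/62', '207/63', '210/65', '215/66']
```

The pin is hard against its stop at 22 N with no further travel. New depth points at about 65 mm height beyond the far knuckle, at (245–246, 249–250), show the nose out. I retreat.

Call:
carry_out([
  [[0,0,0],[1,0,0],255],
  [[0,0,0],[3,0,0],255],
  [[0,0,0],[4,0,-2],255],
  [[0,0,0],[4,0,-6],255],
  [[0,0,0],[4,0,-10],255],
  [[0,0,0],[4,0,-12],255],
  [[0,0,0],[4,0,-12],255],
  [[0,0,0],[4,0,-12],255],
])

```text
clock: 24.15
tcp_pos: [0.6128, 0.1511, 0.1723]
orientation: [-0.0, 0.745, 0.667, -0.001]
wrist_force: [0.0, 0.0, -0.3]
finger_gap: 0.0001
grip_force: 0.0
```

```bash
python3 kn.py | grep -v 300:; python3 al.py v11; python3 - <<'E'
from h import *
p,d=env.read_camera("scene"); C=cloud("scene",d)
for v in(249,250): print(v,[f"{C[v,u,2]*1000:.0f}" for u in range(240,252)])
# frame top heights and along-axis line of the three barrels
m=(C[...,2]>.066)&(C[...,2]<.08)&(C[...,0]>.57)&(C[...,0]<.63)&(C[...,1]>-.05)&(C[...,1]<.094)
q=C[m]; 
for a,b in((-.048,-.02),(-.01,.035),(.048,.09)):
    w=q[(q[:,1]>a)&(q[:,1]<b)]; print(((w[:,0]-.11*w[:,1]).mean()*1000).round(1),w[:,2].mean().round(4),len(w))
E
```

```text
24.15 [0.6128 0.1511 0.1723] [ 0.   0.  -0.3] 0.0 0.0
top [231 148   4   7  23] [232.6522 150.6522] [0.6035 0.1001 0.0728] [0.5958 0.0967 0.0679] [0.6134 0.1061 0.0797]
scene [309 256   5   8  34] [311.1471 259.1176] [0.6168 0.1024 0.0682] [0.6113 0.0972 0.0599] [0.6236 0.1072 0.0748]
24.25 [0.6124 0.151  0.1717] [-0.4  0.4  0.1] 0.0 0.0
[245 246  64  17 529] [ 0.5865 -0.0568  0.058 ] [0.6232 0.0947 0.0762] [0.6056 0.0219 0.0687]
249 ['44', '46', '44', '43', '47', '67', '69', '70', '71', '69', '72', '72']
250 ['47', '45', '45', '44', '46', '62', '65', '68', '69', '69', '66', '69']
601.4 0.0711 71
601.2 0.0713 116
602.3 0.0713 111
```

The barrels line up within about 1 mm, the knob is against the knuckle, and the robot is clear. I hand in.

```bash
python3 -c "
from workcell import env
print(env.hand_in())"
```

```text
the job is handed in; nothing more can be done
None
```

I handed the job in at about 24 s, but the hand-in returned no verdict: the frame is against the hinge bar with the three knuckles in line to about 1 mm, the pin is pushed through until its knob met a firm stop at the outer knuckle, and the robot is clear.

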